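# Lock the carriage, seat the roller in the V-block and hold it down for drilling

### The arm

A 6-joint arm with a two-finger parallel gripper is mounted at the origin on the work surface. World frame = base frame: x ahead of the robot, y to its left, z up, the work surface at z = 0. Lengths are in m, angles in rad, forces in N, time in s.
With the tool pointing down it reaches from about 0.25 to 0.725 m from the base axis. Payload 4 kg.
Tool frame: the origin (TCP) lies midway between the tips of the shut fingers; the grasp point (between the pads) lies 19 mm behind it; z points along the fingers, y is the line along which they close (so a half turn about z gives the same grasp; the last joint's range is limited). The gripper opens to 85 mm and grips with 20 to 120 N. Pads are 22 mm wide; open, the fingers measure 114 mm over their backs; the gripper's body (76 mm by 85 mm) begins 54 mm behind the grasp point. The pads swing forward as they close: fully open they stand 13 mm farther back than shut.
Start: joints at [-1.279, 0.241, 0.005, 1.335, 0, 1.571], TCP at [0.144, -0.479, 0.21] pointing down, gripper open.
Joint ranges: [-2.72, 2.72], [-1.05, 1.87], [-1.09, 1.28], [-1.99, 2.15], [-1.42, 1.44], [-3.14, 3.14]. Speed limits (rad/s): [2.79, 2.79, 3.14, 3.14, 3.14, 3.14].

### API

Orientations are given as a unit quaternion [x, y, z, w].
In Python, from workcell import get_obs, camera, job_done, silhouettes gives the robot as it stands. The module is installed in compiled form; this text tells all that it offers.
- The arm moves only by the tool drive_tool, never from a script. Its argument "increments" is a list of rows, each a list of 3 entries, a list of its own where there are three numbers: the shift along the world's x, y, z in mm, then the turn, a rotation vector about the world's x, y, z in degrees, then the opening, from 0 (shut) to 1 (fully open). A call has 1 to 8 rows; each row shifts and turns the commanded pose from where the row before left it; what a row does not reach is not made up. A row lasts 1/12 s, in which the tool goes at most 41.7 mm and 7.16 degrees, less where a joint would pass 70% of its speed; a pose out of reach is approached as far as the arm can. A call is refused whole if a number of a shift passes 41.7 or a number of a turn 7.16, either way. A call with a gripper value outside its range is refused whole. The fingers move at their own pace and stop on an object; the grip force is fixed at half the most. Time passes only in rows, so rows that do not move let the fingers close. It gives the time, the measured TCP pose, the force, the opening and the grip force at its end, in the units of the state.
- get_obs(): the state, without advancing time (a new reading comes with each control period).
- camera(name): name is "scene" or "side" or "wrist"; returns a dict with "image" (400x640x3 uint8, red, green, blue), "K" (3x3 intrinsics, pixels), "view" (4x4, takes a point from world to camera coordinates). Camera axes: x right, y down, z forward; pixel columns grow to the right and rows downward; lengths in m; the calibration is good to about 2 mm. A picture is of the moment at which its call begins. There is no depth.
- job_done(): hands the job in; it is judged then, once.
Trained networks look in a picture, given as the dict that the camera call returned (one of the last four; its "shot" number tells which), for a name from the list of things; names that differ only in an ending like _2 or _b are one class to them, and where a whole thing is asked for, a point or a joint stands for the part that bears it (a point fixed in the world has none). Each returns a list of dicts, best first, with "conf" (0 to 1); they miss things now and then, are a little off and sometimes report something else, mostly with a low value. They report only what shows in the picture. A call takes as long as a camera call. They do not tell look-alikes from the thing itself.
- silhouettes(query, picture): "region" (400x640 bool, what is visible of it) and "bbox" ([left, top, right, bottom] in pixels, round what is visible of it).
The state is a dict: "clock": time; "joint_pos": joint angles; "joint_vel": joint speeds; "tau": joint torques, N m; "eef_pos": TCP position; "tool_rot": TCP orientation; "ft_force": force on the tool from outside, world axes, zero at the start; "ft_torque": the same for the moment, N m; "grip_width": finger opening in m; "grasp_force": force on a finger pad.
Only numpy, scipy, OpenCV 4.12 (cv2) and the standard library are available. Lean on these libraries where they do the work, as an engineer would, in place of code of your own. Each camera call takes 0.05 s, during which the arm holds its last target. There are 200 camera calls.

### The job

Lock the carriage of the drilling fixture first, by turning its clamp knob clockwise until it is tight, without shifting the carriage along its slide. Then fetch the aluminium roller from the wooden rack, lower it gently into the V-block, centred lengthwise, and finish while holding it: the gripper keeps pushing the roller straight down, moderately (about 15 N), so that it bears firmly on both sloping faces, and does not let go. Leave the wrench, the oil can and the tin where they are.

Things in the scene. Friction and masses are not known exactly. Their poses are not given: they have to be found in the camera images.
- slide_bed: Fixed dark steel base plate of the drilling fixture, 110 x 250 x 15 mm (x, y, z); origin at the centre of its underside on the bench, z up. A grey carriage (85 x 170 mm, top 28 mm above the bench) slides on it along its y. The fixture stands on the left or the right of the bench.
- carriage (a joint): Position of the carriage along the bed's y, m, -0.03 to 0.03. With the clamp loose it slides under about 2 N; with the clamp tight it holds against about 10 N. Leave it where it was set.
- clamp_knob (a joint): Angle of the clamp knob, rad: 0 = loose, grows clockwise seen from above, hard stop at 1.45. Tight from 1.2 on. It starts loose between 0 and 0.3, and stays where it is left.
- clamp_knob_grip (a point): Grip point of the clamp knob, on its vertical axis, 85 mm above the bench, 98 mm to +y of the V axis. Black disc 44 mm across carrying an upright bar 42 mm long, 14 mm thick, 32 mm high (top 7 mm above this point, bottom 25 mm below). The frame turns with the knob: x runs along the bar, so fingers close along y. Turning needs under 0.2 N m.
- v_seat (a point): Roller's centre when seated in the V-block; 59.2 mm above the bench, on the carriage. x along the V, y across it (towards the knob), z up. Steel V-block 60 mm wide, two halves, each from 20 to 45 mm either side of here along x; the 40 mm gap between is free down to the carriage, 31 mm below here. 90 degree V: bottom line 21.2 mm, top edges 2.8 mm below here, mouth 37 mm wide.
- v_face_left: The V-block's steel side on the +y (knob) side of the V with its sloping face, both halves; fixed on the carriage; origin on the bottom line of the V, at its middle.
- v_face_right: The V-block's steel side on the -y side of the V with its sloping face, both halves; origin as for the other.
- roller: Loose plain aluminium roller lying down: cylinder 30 mm in diameter and 100 mm long, with a 12 mm diameter, 14 mm long journal at each end; about 0.2 kg. Origin at its centre, x along its axis (either way round is the same).
- rack: Fixed light wooden board, 130 x 80 x 12 mm, on which the roller lies along the board's x between low cleats (5 mm high, 24 mm apart, at 26 to 46 mm either side of the middle; the middle is free for fingers). Origin at the centre of its underside.
- wrench: Loose steel wrench lying flat between the two work places; bystander.
- oil_can: Loose upright grey can, 56 mm across, 120 mm tall; bystander.
- tin: Loose round steel bowl, 80 mm across, 40 mm high; bystander.
Things that resemble listed ones, but are neither listed nor needed, are in the scene too. Of the things that look like the roller, the middle-sized one is meant.

How it is judged:
By the outcome, as a careful person would: the job done as asked, in the order asked, and still so for the second after the job is handed in, while the arm keeps its last pose, push and grip.
It also fails if it takes over 69 s, if anything falls off the work surface, if the arm or the gripper's body presses on something with over 40 N, if the wrist force passes 120 N, or if a joint passes its speed limit or range.

## Working session

There is one attempt and no reset: what is moved stays moved. The work goes in short steps, Python scripts to look and compute and a tool call to move; the robot and the scene stay as the last step left them, time stands still between calls to the robot, and variables do not carry over. Pictures are saved under pics/ and viewed, at most 10 in all, crops included, and the job is handed in when it is done.

Besides the shell and the picture viewer there is one more tool, called after ">>>" in YAML: its name, and indented under it one key for each argument. drive_tool: Moves the arm, as the interface text tells. Its arguments: {"type":"object","properties":{"increments":{"type":"array"}},"required":["increments"]}

```bash
mkdir -p pics
cat > h.py <<'E'
import numpy as np, cv2
from workcell import get_obs, camera, job_done, silhouettes
def px(c,p):
    q=c["view"]@np.append(p,1); u=c["K"]@q[:3]; return u[:2]/u[2]
def ray(c,u,z):
    R=c["view"][:3,:3];t=c["view"][:3,3]; o=-R.T@t
    d=R.T@np.linalg.inv(c["K"])@np.array([u[0],u[1],1.]); return o+d*(z-o[2])/d[2]
def save(c,n): cv2.imwrite("pics/"+n,c["image"][:,:,::-1])
E
python3 - <<'E'
from h import *
for n in ("scene","side"):
    c=camera(n); save(c,n+"0.png")
    R=c["view"];print(n,-R[:3,:3].T@R[:3,3])
    for q in ("roller","rack","slide_bed","clamp_knob","v_face_left","v_face_right","carriage"):
        for r in silhouettes(q,c)[:4]:
            m=np.argwhere(r["region"]).mean(0)[::-1]
            print(q,round(r["conf"],2),r["bbox"],m.round(1))
o=get_obs();print(o)
E
```

```text
scene [1.20211423 0.11408951 0.82649022]
roller 0.85 [237.3, 181.5, 271.1, 217.3] [251.4 199.5]
roller 0.78 [256.1, 139.0, 313.6, 162.6] [281.7 150.8]
roller 0.58 [176.6, 210.0, 196.8, 239.4] [184.6 224.7]
rack 0.63 [226.9, 182.8, 279.7, 229.5] [253.4 207.7]
slide_bed 0.77 [368.5, 192.4, 472.4, 241.2] [422.  217.6]
slide_bed 0.27 [241.1, 260.2, 273.6, 293.1] [256.1 276.8]
clamp_knob 0.68 [452.7, 191.8, 468.8, 216.8] [459.4 206.3]
v_face_left 0.68 [417.4, 194.8, 429.0, 229.2] [423.9 210.7]
v_face_right 0.64 [405.0, 189.9, 415.3, 226.1] [410.2 210.3]
carriage 0.84 [397.3, 193.6, 473.2, 230.4] [433.7 213.9]
side [ 0.42650786 -0.77375182  0.54204574]
roller 0.81 [196.3, 248.6, 251.1, 308.6] [223.5 280.2]
roller 0.64 [292.6, 264.3, 360.0, 284.4] [325.7 274.9]
roller 0.57 [376.8, 324.9, 433.5, 342.9] [402.7 334.5]
roller 0.34 [274.6, 142.5, 287.9, 158.7] [280.3 149.8]
rack 0.58 [288.5, 272.0, 361.7, 303.0] [326.3 290.4]
clamp_knob 0.62 [274.5, 143.0, 289.3, 157.5] [280.2 149.8]
v_face_left 0.72 [270.2, 165.4, 301.4, 174.1] [284.1 168. ]
v_face_left 0.7 [274.2, 170.0, 305.1, 181.8] [287.8 1
[... 267 characters left out ...]
': array([-1.27901541e+00,  2.40584636e-01,  4.99987847e-03,  1.33522946e+00,
        1.23491189e-05,  1.57082262e+00]), 'joint_vel': array([ 1.56079988e-05,  1.48288948e-03, -2.27323380e-04,  1.04162653e-03,
       -1.04393513e-03, -7.95654626e-05]), 'tau': array([ 6.61530030e-04, -3.72150886e+01,  2.52678752e+01,  8.33497270e-04,
        1.52206603e-04, -3.24933723e-06]), 'eef_pos': array([ 0.14382934, -0.47885317,  0.2096141 ]), 'tool_rot': array([ 9.89378760e-01,  1.45360480e-01,  4.80867579e-06, -9.74627069e-06]), 'ft_force': array([-1.1418935 ,  0.67685399, -0.05290205]), 'ft_torque': array([-0.00107355, -0.00528948,  0.03499193]), 'grasp_force': 0.0, 'grip_width': 0.08513937223217093}
```

View images.

View pics/scene0.png

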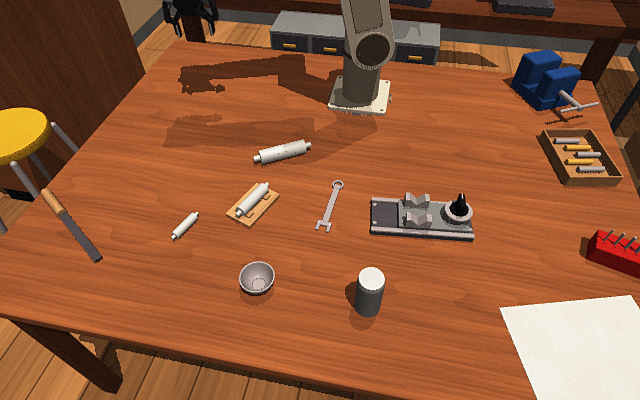

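View pics/side0.png

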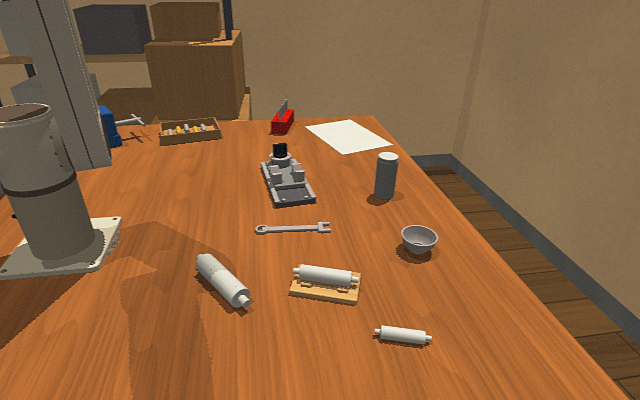

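Run:
```python
from h import *
s=cv2.imread("pics/scene0.png");t=cv2.imread("pics/side0.png")
a=cv2.resize(s[130:245,160:320],(640,460)[:2],interpolation=2)
b=cv2.resize(s[180:250,360:480],(400,233),interpolation=2)
d=cv2.resize(t[135:210,240:330],(400,333),interpolation=2)
im=np.zeros((566,800,3),np.uint8); a=cv2.resize(a,(400,288));im[:288,:400]=a
im[:233,400:]=b; im[233:566,400:]=d; cv2.imwrite("pics/crop1.png",im)
c1=camera("scene");c2=camera("side")
for n,u,v,z in (("roller",(251.4,199.5),(325.7,274.9),.027),("knob",(459.4,206.3),(280.2,149.8),.075),("big",(281.7,150.8),(223.5,280.2),.02),("small",(184.6,224.7),(402.7,334.5),.01),("can",(370,275),(388,157),.12)):
    print(n,ray(c1,u,z).round(4),ray(c2,v,z).round(4))
for k in ((368,233),(370,198),(473,240),(470,205)): print(k,ray(c1,k,.015).round(4))
w=camera("wrist");R=w["view"];print(-R[:3,:3].T@R[:3,3],R[:3,:3].round(3),w["K"])
```

```text
roller [ 0.549 -0.21   0.027] [ 0.5509 -0.2074  0.027 ]
knob [0.5119 0.3074 0.075 ] [0.5092 0.2995 0.075 ]
big [ 0.3435 -0.1843  0.02  ] [ 0.3544 -0.1852  0.02  ]
small [ 0.6495 -0.3569  0.01  ] [ 0.6557 -0.3539  0.01  ]
can [0.77 0.12 0.12] [0.7755 0.1123 0.12  ]
(368, 233) [0.5887 0.1015 0.015 ]
(370, 198) [0.4731 0.0922 0.015 ]
(473, 240) [0.5601 0.3532 0.015 ]
(470, 205) [0.447  0.3498 0.015 ]
[ 0.21982959 -0.45656697  0.37395565] [[ 0.288 -0.958  0.001]
 [-0.911 -0.273  0.308]
 [-0.294 -0.089 -0.952]] [[294.72474988   0.         321.98524338]
 [  0.         294.72474988 198.8647293 ]
 [  0.           0.           1.        ]]
```

View pics/crop1.png

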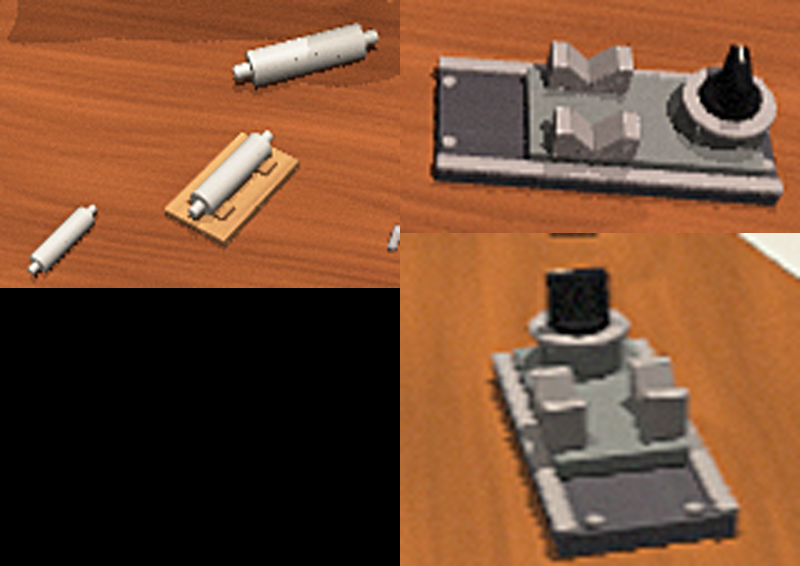

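Look-alikes of the roller, by scene pixel: the large one at (282,151), the one on the rack at (252,200) and the small one at (185,225). The crop confirms that the middle-sized one is on the wooden rack. The knob bar is at (459,206), with the fixture on the left. First I'll move above the knob.

>>> drive_tool:
  increments:
    - [[15,32,0],[0,0,6.8],1]
    - [[15,32,0],[0,0,6.8],1]
    - [[15,32,0],[0,0,6.8],1]
    - [[15,32,0],[0,0,6.8],1]
    - [[15,32,0],[0,0,6.8],1]
    - [[15,32,0],[0,0,6.8],1]
    - [[15,32,0],[0,0,6.8],1]
    - [[15,32,0],[0,0,6.8],1]

```text
clock: 1.62
eef_pos: [0.2642, -0.2214, 0.2098]
tool_rot: [0.812, 0.584, 0.0, 0.0]
ft_force: [0.7, -1.1, 0.4]
grip_width: 0.085
grasp_force: 0.0
```

```bash
python3 -c "
from h import *
print(get_obs()['joint_pos'].round(3))"
```

```text
[-0.698 -0.071 -0.34   1.301  0.     1.198]
```

>>> drive_tool:
  increments:
    - [[15,32,0],[0,0,6.8],1]
    - [[15,32,0],[0,0,6.8],1]
    - [[15,32,0],[0,0,6.8],1]
    - [[15,32,0],[0,0,6.8],1]
    - [[15,32,0],[0,0,6.8],1]
    - [[15,32,0],[0,0,6.8],1]
    - [[15,32,0],[0,0,6.8],1]
    - [[15,32,0],[0,0,6.8],1]

```text
clock: 2.28
eef_pos: [0.3843, 0.035, 0.2099]
tool_rot: [0.455, 0.891, 0.0, 0.0]
ft_force: [0.8, -0.8, 0.8]
grip_width: 0.0854
grasp_force: 0.0
```

>>> drive_tool:
  increments:
    - [[15,33,0],[0,0,6],1]
    - [[15,33,0],[0,0,6],1]
    - [[15,33,0],[0,0,6],1]
    - [[15,33,0],[0,0,6],1]
    - [[15,33,0],[0,0,6],1]
    - [[15,33,0],[0,0,6],1]
    - [[15,33,0],[0,0,6],1]
    - [[15,33,0],[0,0,6],1]

```text
clock: 2.95
eef_pos: [0.5042, 0.299, 0.2095]
tool_rot: [0.054, 0.999, -0.0, 0.0]
ft_force: [0.4, 0.0, 0.8]
grip_width: 0.0853
grasp_force: 0.0
```

Run:
```python
from h import *
c=camera("wrist");save(c,"w1.png")
o=get_obs();print(o["eef_pos"],o["tool_rot"],o["joint_pos"].round(3))
for q in ("clamp_knob","v_face_left","v_face_right","carriage","slide_bed"):
    for r in silhouettes(q,c)[:2]:
        print(q,round(r["conf"],2),r["bbox"])
np.savez("w1.npz",**{k:c[k] for k in("image","K","view")})
```

```text
[0.50664608 0.30506446 0.2076137 ] [5.00106587e-02 9.98746296e-01 2.12773555e-03 4.92429600e-04] [0.54  0.423 0.259 1.403 0.003 0.64 ]
clamp_knob 0.73 [314.3, 159.2, 353.7, 206.2]
clamp_knob 0.56 [59.8, 124.4, 123.7, 256.8]
v_face_left 0.89 [242.4, 148.9, 287.1, 228.0]
v_face_right 0.57 [211.2, 151.9, 262.2, 235.3]
carriage 0.71 [206.8, 132.1, 363.9, 237.5]
slide_bed 0.62 [156.1, 119.2, 370.4, 244.3]
```

View pics/w1.png

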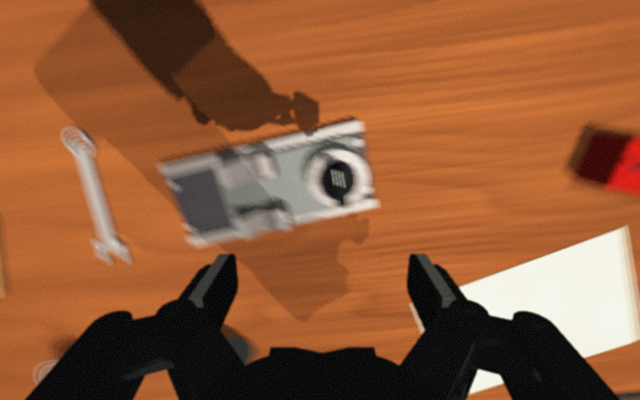

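Run:
```python
from h import *
c=camera("wrist");o=get_obs();print(o["eef_pos"],o["tool_rot"])
np.savez("w1.npz",**{k:c[k] for k in("image","K","view")})
for q in ("clamp_knob","slide_bed","v_face_left","v_face_right"):
    for r in silhouettes(q,c)[:1]: print(q,r["bbox"])
cv2.imwrite("pics/w2.png",cv2.resize(c["image"][110:250,150:390,::-1],(800,467),interpolation=cv2.INTER_CUBIC))
print(px(c,o["eef_pos"]),ray(c,(338,180),.092))
```

```text
[0.50344947 0.29600662 0.20991519] [ 5.72970635e-02  9.98357158e-01 -1.66595663e-04 -6.85740110e-05]
clamp_knob [318.3, 159.7, 355.7, 203.7]
slide_bed [157.6, 119.7, 374.3, 244.2]
v_face_left [242.9, 149.5, 290.0, 230.6]
[322.41856886 238.46614384] [0.49846821 0.3120082  0.092     ]
```

View pics/w2.png

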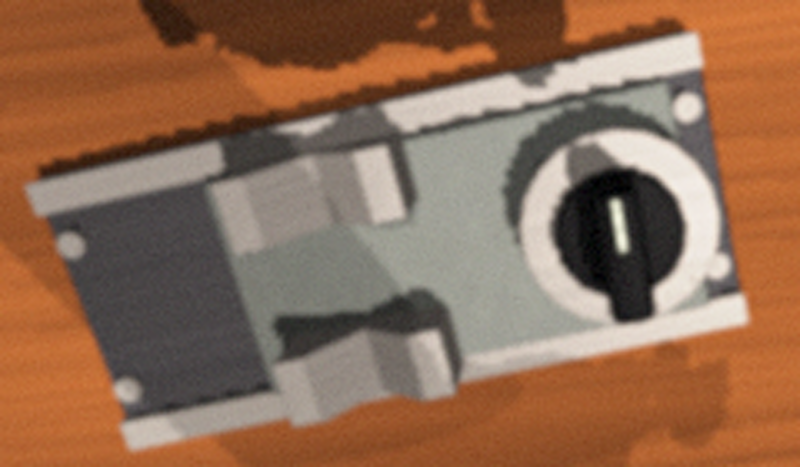

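Run:
```python
from h import *
c=np.load("w1.npz")
f=lambda u,v,z:ray(c,(150+(u+.5)*.3-.5,110+(v+.5)*.3-.5),z)[:2]
P={"TL":f(27,190,.015),"BL":f(130,450,.015),"BR":f(748,318,.015),"TR":f(700,35,.015)}
for k,v in P.items():print(k,v.round(4))
a=P["BR"]-P["BL"];b=P["TR"]-P["TL"]
for d in(a,b):print(np.linalg.norm(d),np.degrees(np.arctan2(d[1],d[0]))-90)
print("mid",sum(P.values())/4)
m1,m2=f(615,197,.092),f(626,252,.092);d=m2-m1
print("mark",(m1+m2)/2,np.linalg.norm(d),np.degrees(np.arctan2(d[1],d[0])))
print("disc",f(619,231,.06))
I=c["image"]
# dark bar: mask of dark pixels near knob
g=I.max(2);m=(g<75);n,l,s,ce=cv2.connectedComponentsWithStats(m[155:210,300:370].astype(np.uint8))
print(s,ce)
# V upper edges: front half(far x+) left-top corner etc
for n_,u,v in(("near half -y mouth",250,165),("far",0,0)): pass
for r in (160,180,200,220,240,260,280,300):
    row=I[110+int(r*.3),300:360].max(1); print(r,row)
```

```text
TL [0.4761 0.094 ]
BL [0.5849 0.105 ]
BR [0.5568 0.3568]
TR [0.4491 0.3463]
0.2534026984255179 6.373821831578923
0.2537914489926572 6.124388255037616
mid [0.51674727 0.22554723]
mark [0.49527791 0.31016479] 0.016991478752755588 5.268980360633253
disc [0.505261   0.31003867]
[[   0    0   70   55 2645]
 [   3    0   11   22   65]
 [  16    5   39   46 1137]
 [  67   41    3    2    3]] [[34.72741021 27.95047259]
 [ 6.66153846  7.81538462]
 [35.47405453 25.84784521]
 [68.         41.33333333]]
160 [160 159 146 119  85  73  69  72  76  74  69  59  71 112 165 202 222 229
 221 187 130 104 106 113 111 109 109 108 111 107 109 110 103 120 144 180
 206 226 234 235 232 236 237 236 237 235 236 235 236 237 237 237 237 237
 238 237 232 212 174 132]
180 [156 136 111  83  77  72  70  69  86 138 180 213 222 224 226 225 227 226
 230 218 184 130 103  81  61  34  25   8  12   0  11   6  17   5  10   9
  10  19  13  21  34  39  36  39  37  32  48  96 155 213 237 241 240 240
 240 241 241 242 241 243]
200 [156 126  90  72  73  77 113 175 204 221 224 218 223 221 223 220 204 170
 107  48  24  29  28  15  21
[... 688 characters left out ...]
23 224 223 226 226 230 218 183
 115  51  31  33  38  37  31  12  17  13  16   3  13  22  22  31  31  33
  32  36  39  47  44  35  34  31  29  34  43  42  42  40  43  42  76 146
 211 234 236 233 236 234]
280 [161 166 164 165 166 163 166 164 162 164 174 193 206 215 219 222 220 225
 221 221 220 209 176 126  72  36  30  26  19  16  14  11  20  18  27  34
  33  32  44  34  41  45  38  33  20  22  50  95 148 192 220 233 237 236
 235 235 233 229 225 212]
300 [157 160 161 161 162 170 164 165 162 167 164 165 164 163 160 170 183 198
 206 214 221 224 220 224 222 226 225 224 227 226 225 206 151  77  29  26
  35  37  39  34  40  40  40  35  36  81 159 215 233 233 229 232 229 214
 195 181 174 161 167 168]
```

>>> drive_tool:
  increments:
    - [[1,6,-30],[0,0,6],1]
    - [[2,8,-25],[0,0,6],1]
    - [[0,0,-20],[0,0,0],1]
    - [[0,0,0],[0,0,0],1]
    - [[0,0,0],[0,0,0],1]
    - [[0,0,0],[0,0,0],1]

```text
clock: 4.0
eef_pos: [0.5076, 0.3112, 0.1362]
tool_rot: [-0.048, 0.999, 0.0, 0.001]
ft_force: [0.1, 1.1, 0.6]
grip_width: 0.0856
grasp_force: 0.0
```

Run:
```python
from h import *
c=camera("wrist");o=get_obs();print(o["eef_pos"],o["tool_rot"],o["ft_force"])
np.savez("w2.npz",**{k:c[k] for k in("image","K","view")})
for q in ("clamp_knob",):
    for r in silhouettes(q,c)[:1]: print(q,r["bbox"])
u=px(c,(.5068,.310,.075)).round().astype(int);print(u)
y0=min(u[1]-50,280);x0=u[0]-80
print(x0,y0)
cv2.imwrite("pics/w3.png",cv2.resize(c["image"][y0:y0+120,x0:x0+160,::-1],(800,600),interpolation=cv2.INTER_CUBIC))
```

```text
[0.50789449 0.31141995 0.13670852] [-4.77966230e-02  9.98855766e-01  7.54770496e-04  1.43913421e-03] [0.35173193 0.02993676 0.47159747]
clamp_knob [297.8, 171.4, 346.8, 234.4]
[321 204]
241 154
```

View pics/w3.png

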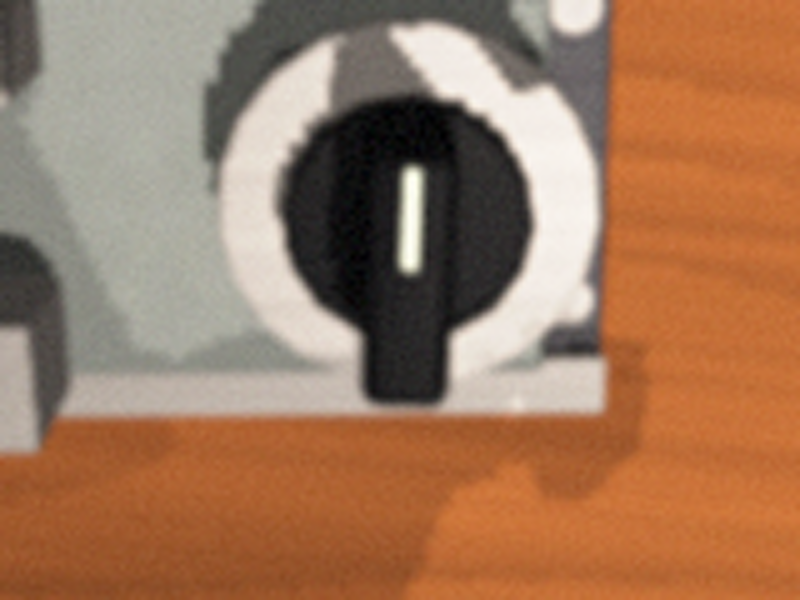

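Run:
```python
from h import *
c=np.load("w2.npz")
f=lambda u,v,z:ray(c,(241+(u+.5)*.2-.5,154+(v+.5)*.2-.5),z)[:2]
a,b=f(413,168,.092),f(409.5,272,.092);d=b-a
print(a,b,np.degrees(np.arctan2(d[1],d[0])))
e=f(405,395,.092);d2=e-a;print("end",e,np.degrees(np.arctan2(d2[1],d2[0])))
print("disc",f(409,216,.06),"sides",f(285,216,.06),f(531,216,.06))
print("bed +y edge",f(606,400,.015),f(604,350,.015))
print("disc bottom rows / top",f(409,97,.06))
g=c["image"].max(2)
for r in(188,196,204,212,220,228,232):print(r,g[r,290:355])
# brass: finger gap centre in image: pixel of tool axis
o=get_obs();print(o["eef_pos"],o["tool_rot"])
```

```text
[0.4876829  0.30952026] [0.50389073 0.31056305] 3.6812657281637087
end [0.52406726 0.31180537] 3.5937261002472027
disc [0.50526238 0.31066012] sides [0.50728449 0.2895251 ] [0.50327291 0.331454  ]
bed +y edge [0.55630755 0.35755854] [0.54498494 0.35557157]
disc bottom rows / top [0.48452003 0.3086669 ]
188 [228 227 227 229 228 218 186 129  84  51  30  29  35  39  40  42  36  30
  24  20  16  15  19  10  14  16  23  25  25  31  45 114 195 229 202 129
  65  36  40  40  33  25  29  43  46  48  50  50  49  51  44  47  44  40
  60 130 210 243 246 245 245 245 244 245 246]
196 [226 231 229 232 229 203 138  84  40  29  42  38  36  37  40  37  29  15
  21  11  13   6  13  14  12  22  29  29  29  33  75 163 243 249 230 138
  46  42  46  41  27  22  37  42  45  45  52  45  47  48  47  47  46  48
  42  44  68 158 230 246 247 247 247 247 246]
204 [228 228 228 229 231 230 229 202 141  71  30  38  37  35  39  31  26  19
  12  17  18  12   8  18  10  21  28  28  24  40 107 206 248 249 210 110
  41  44  39  35  33  28  37  44  50  45  45  43  48  49  45  44  49  46
  47  76 152 225 243 245 243 243 24
[... 487 characters left out ...]
239 240 239 239
 237 229 229 230 224 189 143 107  87  88  93]
228 [160 164 166 166 163 168 168 169 170 168 164 166 167 171 172 174 179 183
 191 196 192 192 164 104  48  19  27  33  34  33  41  41  36  36  43  44
  42  33  29  46 118 195 233 234 229 221 223 210 208 189 194 185 189 189
 188 188 188 194 198 210 214 220 223 219 216]
232 [195 192 194 194 193 193 196 195 194 197 199 195 197 199 200 199 197 197
 198 200 198 195 178 131  69  28  25  27  34  32  37  29  37  37  39  35
  40  32  37  71 139 184 202 210 206 207 208 209 209 207 211 211 212 210
 216 212 211 212 208 214 212 210 214 213 213]
[0.50803705 0.3115545  0.13684132] [-4.78480812e-02  9.98852828e-01  9.01076943e-04  1.66628906e-03]
```

>>> drive_tool:
  increments:
    - [[-1,-0.4,-15],[0,0,-1.8],1]
    - [[0,0,-22],[0,0,0],1]
    - [[0,0,-20],[0,0,0],0.7]
    - [[0,0,-10],[0,0,0],0.4]
    - [[0,0,0],[0,0,0],0.3]
    - [[0,0,0],[0,0,0],0.3]
    - [[0,0,0],[0,0,0],0.3]
    - [[0,0,0],[0,0,0],0.3]

```text
clock: 4.77
eef_pos: [0.507, 0.3114, 0.0694]
tool_rot: [-0.032, 0.999, 0.001, 0.001]
ft_force: [0.9, 0.6, -0.1]
grip_width: 0.0257
grasp_force: 0.0
```

Run:
```python
from h import *
c=camera("wrist");o=get_obs();print(o["eef_pos"],o["tool_rot"],o["ft_force"],o["grip_width"])
np.savez("w3.npz",**{k:c[k] for k in("image","K","view")})
print(px(c,o["eef_pos"]),px(c,o["eef_pos"]+[0,0,.024]))
cv2.imwrite("pics/w4.png",cv2.resize(c["image"][150:300,220:420,::-1],(800,600),interpolation=cv2.INTER_CUBIC))
```

```text
[0.50686782 0.31136441 0.06923776] [-3.24291588e-02  9.99472975e-01  7.29261501e-04  1.26072804e-03] [-0.05166141 -1.57155577  0.63682963] 0.025472695736306068
[322.84128115 237.76202864] [322.99323998 257.33803292]
```

View pics/w4.png

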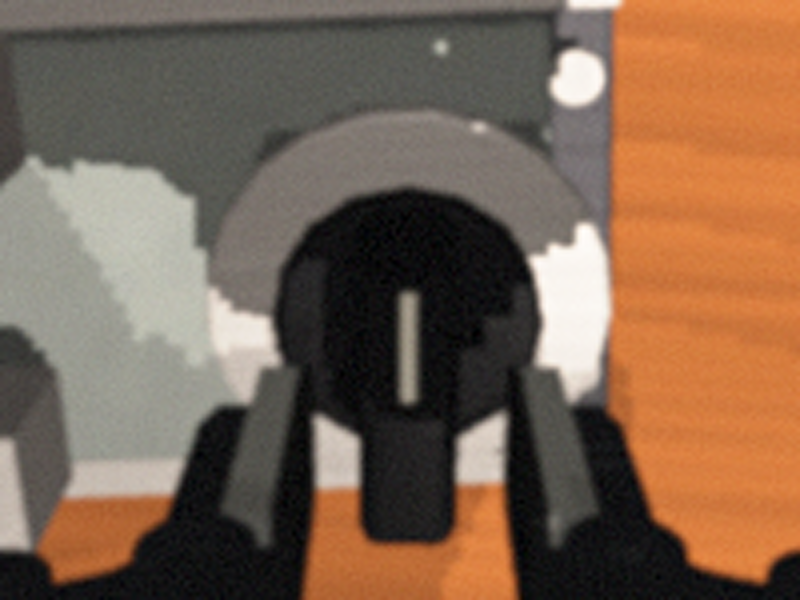

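>>> drive_tool:
  increments:
    - [[-0.8,-0.2,-1],[0,0,0],0.22]
    - [[0,0,0],[0,0,0],0.19]
    - [[0,0,0],[0,0,0],0.19]
    - [[0,0,0],[0,0,0],0.19]

```text
clock: 5.15
eef_pos: [0.505, 0.3106, 0.0667]
tool_rot: [-0.032, 0.999, 0.0, 0.0]
ft_force: [0.0, 0.1, 0.1]
grip_width: 0.0164
grasp_force: 0.0
```

>>> drive_tool:
  increments:
    - [[0,0,0],[0,0,-5],0.19]
    - [[0,0,0],[0,0,-5],0.19]
    - [[0,0,0],[0,0,-5],0.19]
    - [[0,0,0],[0,0,-5],0.19]

```text
clock: 5.48
eef_pos: [0.5047, 0.3112, 0.0666]
tool_rot: [0.143, 0.99, 0.001, -0.0]
ft_force: [-1.0, 1.0, 0.6]
grip_width: 0.0163
grasp_force: 2.0
```

Run:
```python
from h import *
o=get_obs();print({k:o[k].round(3) if hasattr(o[k],'round') else o[k] for k in("eef_pos","tool_rot","ft_force","ft_torque","grip_width","grasp_force","joint_pos")})
```

```text
{'eef_pos': array([0.505, 0.311, 0.067]), 'tool_rot': array([ 0.143,  0.99 ,  0.001, -0.   ]), 'ft_force': array([-0.99 ,  0.996,  0.55 ]), 'ft_torque': array([0.325, 0.148, 0.013]), 'grip_width': 0.01630096327105504, 'grasp_force': 1.9987334625329822, 'joint_pos': array([5.520e-01, 5.160e-01, 2.800e-02, 1.083e+00, 1.000e-03, 8.400e-01])}
```

>>> drive_tool:
  increments:
    - [[0.5,0,0],[0,0,-6],0.19]
    - [[0,0,0],[0,0,-6],0.19]
    - [[0,0,0],[0,0,-6],0.19]
    - [[0,0,0],[0,0,-6],0.19]

```text
clock: 5.82
eef_pos: [0.5051, 0.3114, 0.0667]
tool_rot: [0.346, 0.938, 0.001, -0.001]
ft_force: [-2.0, 1.1, 0.3]
grip_width: 0.0166
grasp_force: 2.6
```

>>> drive_tool:
  increments:
    - [[0,0,0],[0,0,-6],0.19]
    - [[0,0,0],[0,0,-6],0.19]
    - [[0,0,0],[0,0,-6],0.19]
    - [[0,0,0],[0,0,-4],0.19]
    - [[0,0,0],[0,0,0],0.19]

```text
clock: 6.23
eef_pos: [0.5053, 0.3114, 0.0667]
tool_rot: [0.517, 0.856, 0.001, -0.001]
ft_force: [-0.0, 1.5, 0.0]
grip_width: 0.0158
grasp_force: 1.5
```

Run:
```python
from h import *
c=camera("wrist")
o=get_obs();print({k:o[k].round(3) if hasattr(o[k],'round') else o[k] for k in("eef_pos","tool_rot","ft_force","ft_torque","grip_width","grasp_force","joint_pos")})
np.savez("w5.npz",**{k:c[k] for k in("image","K","view")})
save(c,"w5.png")
```

```text
{'eef_pos': array([0.505, 0.311, 0.067]), 'tool_rot': array([ 0.516,  0.856,  0.   , -0.   ]), 'ft_force': array([-0.428,  1.94 ,  0.609]), 'ft_torque': array([0.471, 0.105, 0.055]), 'grip_width': 0.016281672329806738, 'grasp_force': 1.3436169894703198, 'joint_pos': array([5.510e-01, 5.170e-01, 2.900e-02, 1.083e+00, 1.000e-03, 1.636e+00])}
```

>>> drive_tool:
  increments:
    - [[0,0,0],[0,0,-6],0.19]
    - [[0,0,0],[0,0,-6],0.19]
    - [[0,0,0],[0,0,-5],0.19]
    - [[0,0,0],[0,0,0],0.19]
    - [[0,0,0],[0,0,0],0.19]

```text
clock: 6.7
eef_pos: [0.5057, 0.311, 0.0667]
tool_rot: [0.637, 0.771, 0.0, -0.0]
ft_force: [0.9, 1.8, -0.5]
grip_width: 0.0165
grasp_force: 1.7
```

Run:
```python
from h import *
c=camera("wrist")
o=get_obs();print({k:o[k].round(3) if hasattr(o[k],'round') else o[k] for k in("eef_pos","tool_rot","ft_force","ft_torque","grip_width","grasp_force","joint_pos")})
print(np.degrees(2*np.arctan2(o["tool_rot"][1],o["tool_rot"][0])))
np.savez("w5.npz",**{k:c[k] for k in("image","K","view")})
save(c,"w5.png")
```

```text
{'eef_pos': array([0.506, 0.311, 0.067]), 'tool_rot': array([ 0.637,  0.771,  0.   , -0.   ]), 'ft_force': array([-0.209,  1.486,  0.393]), 'ft_torque': array([0.54 , 0.014, 0.036]), 'grip_width': 0.016070533104300153, 'grasp_force': 1.7279876611428335, 'joint_pos': array([0.551, 0.517, 0.03 , 1.083, 0.   , 1.932])}
100.89922090096654
```

View pics/w5.png

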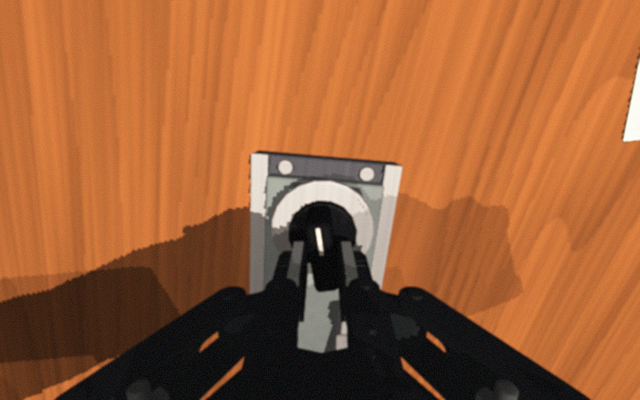

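>>> drive_tool:
  increments:
    - [[0,0,0],[0,0,-4],0.19]
    - [[0,0,0],[0,0,0],0.19]
    - [[0,0,0],[0,0,0],0.19]

```text
clock: 7.0
eef_pos: [0.5057, 0.3108, 0.0668]
tool_rot: [0.663, 0.748, 0.0, -0.0]
ft_force: [-0.8, 3.9, 0.0]
grip_width: 0.0164
grasp_force: 2.2
```

```bash
cat >> h.py <<'E'
def mark(c,z=.092):
    g=c["image"].min(2)[218:270,300:345]; m=(g>110).astype(np.uint8)
    n,l,s,ce=cv2.connectedComponentsWithStats(m)
    for i in range(1,n):
        if 15<s[i,4]<200 and s[i,2]<15 and s[i,3]>12:
            P=np.array([ray(c,(p[1]+300,p[0]+218),z)[:2] for p in np.argwhere(l==i)])
            d=cv2.fitLine(P.astype(np.float32),2,0,.0001,.0001).ravel()
            print(s[i],P.mean(0),np.degrees(np.arctan2(d[1],d[0])))
E
python3 - <<'E'
from h import *
c=dict(np.load("w5.npz"));mark(c)
c=camera("wrist");mark(c)
o=get_obs();print(o["ft_force"],o["ft_torque"],o["eef_pos"],o["grasp_force"],np.degrees(2*np.arctan2(o["tool_rot"][1],o["tool_rot"][0])))
E
```

```text
[ 15  10   8  24 126] [0.50229134 0.32190964] -71.16154
[ 15   9   8  25 127] [0.50298903 0.32221231] -75.49406
[0.25606572 3.86174849 0.02914129] [ 0.67581727 -0.06073353 -0.02116626] [0.5057349  0.31087252 0.06673032] 2.288143740152009 96.8699551202782
```

>>> drive_tool:
  increments:
    - [[0,0,0],[0,0,0],0.5]
    - [[0,0,0],[0,0,0],0.5]
    - [[0,0,10],[0,0,0],0.5]
    - [[0,0,40],[0,0,0],0.6]
    - [[0,0,40],[0,0,0],0.8]
    - [[0,-20,35],[0,0,0],1]
    - [[0,-35,10],[0,0,0],1]
    - [[0,-35,0],[0,0,0],1]

```text
clock: 7.72
eef_pos: [0.5079, 0.2211, 0.207]
tool_rot: [0.663, 0.748, 0.004, 0.002]
ft_force: [1.0, 0.2, 0.9]
grip_width: 0.0855
grasp_force: 0.0
```

>>> drive_tool:
  increments:
    - [[0,0,0],[0,0,0],1]
    - [[0,0,0],[0,0,0],1]
    - [[0,0,0],[0,0,0],1]
    - [[0,0,0],[0,0,0],1]

```text
clock: 8.05
eef_pos: [0.5054, 0.221, 0.2014]
tool_rot: [0.664, 0.748, -0.0, -0.0]
ft_force: [0.4, -0.8, 0.9]
grip_width: 0.0856
grasp_force: 0.0
```

Run:
```python
from h import *
c=camera("wrist");o=get_obs();print(o["eef_pos"],o["tool_rot"])
np.savez("w6.npz",**{k:c[k] for k in("image","K","view")})
k=np.array([.506,.311]);t=np.radians(6.2);bx=np.array([np.cos(t),np.sin(t)]);by=np.array([-bx[1],bx[0]])
im=cv2.resize(c["image"][:,:,::-1],(800,500),interpolation=cv2.INTER_CUBIC)
def d(p,z,col): 
    u=px(c,(*p,z))*1.25; cv2.circle(im,tuple(int(v) for v in u),2,col,-1); return u.round(0)
s=k-.098*by;print("seat",s)
for a in(-1,1):
  for e in(.02,.045):
    d(s+a*e*bx,.038,(0,0,255))
    for b in(-1,1): d(s+a*e*bx+b*.0185*by,.0564,(0,255,0)); d(s+a*e*bx+b*.03*by,.0564,(255,0,0))
print(d(k,.06,(0,255,255)))
cv2.imwrite("pics/w6.png",im)
```

```text
[0.5053219  0.22127124 0.20122451] [ 6.63961471e-01  7.47766688e-01 -3.37450664e-04 -1.77579889e-04]
seat [0.51658394 0.21357321]
[416. 114.]
```

View pics/w6.png

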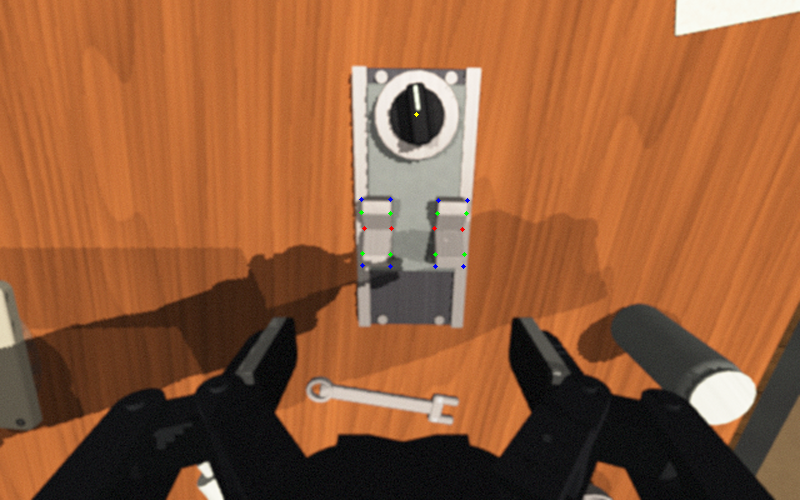

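>>> drive_tool:
  increments:
    - [[4,-39,0],[0,0,4],1]
    - [[4,-39,0],[0,0,4],1]
    - [[4,-39,0],[0,0,4],1]
    - [[4,-39,0],[0,0,4],1]
    - [[4,-39,0],[0,0,4],1]
    - [[4,-39,0],[0,0,4],1]
    - [[4,-39,0],[0,0,4],1]
    - [[4,-39,0],[0,0,4],1]

```text
clock: 8.77
eef_pos: [0.5377, -0.0923, 0.2012]
tool_rot: [0.43, 0.903, -0.0, -0.0]
ft_force: [1.4, 0.7, -0.7]
grip_width: 0.0852
grasp_force: 0.0
```

>>> drive_tool:
  increments:
    - [[4,-39,0],[0,0,4],1]
    - [[4,-39,0],[0,0,2],1]
    - [[4,-39,0],[0,0,0],1]
    - [[0,0,0],[0,0,0],1]
    - [[0,0,0],[0,0,0],1]
    - [[0,0,0],[0,0,0],1]
    - [[0,0,0],[0,0,0],1]

```text
clock: 9.35
eef_pos: [0.5497, -0.2068, 0.2012]
tool_rot: [0.384, 0.923, 0.0, -0.001]
ft_force: [-0.2, -0.2, 0.9]
grip_width: 0.0855
grasp_force: 0.0
```

```bash
cat >> h.py <<'E'
def roller(c,z,zr=.012):
    out=[]
    for q,zz in(("roller",z),("rack",zr)):
        for r in silhouettes(q,c)[:3]:
            cs,_=cv2.findContours(r["region"].astype(np.uint8),0,1); k=max(cs,key=cv2.contourArea)
            b=cv2.boxPoints(cv2.minAreaRect(k)); P=np.array([ray(c,p,zz)[:2] for p in b])
            e=[P[1]-P[0],P[2]-P[1]];L=[np.linalg.norm(v) for v in e];i=int(np.argmax(L))
            print(q,round(r["conf"],2),[round(v) for v in r["bbox"]],"ctr",P.mean(0).round(4),"size",np.round(L,4),"yaw",round(float(np.degrees(np.arctan2(e[i][1],e[i][0])))%180,1))
E
python3 - <<'E'
from h import *
c=camera("wrist");o=get_obs();print(o["eef_pos"],np.degrees(2*np.arctan2(o["tool_rot"][1],o["tool_rot"][0])))
roller(c,.03)
E
```

```text
[ 0.54970926 -0.20671008  0.2014609 ] 134.86352396173774
roller 0.93 [284, 269, 320, 320] ctr [ 0.6449 -0.3436] size [0.0212 0.0882] yaw 163.2
rack 0.77 [270, 107, 372, 226] ctr [ 0.5564 -0.1876] size [0.0359 0.1293] yaw 159.4
```

```bash
cat >> h.py <<'E'
def grayroller(c,box,z):
    l,t,r,b=box;I=c["image"][t:b,l:r].astype(int)
    m=((I.max(2)-I.min(2)<40)&(I.max(2)>90)).astype(np.uint8)
    m=cv2.morphologyEx(m,cv2.MORPH_OPEN,np.ones((3,3)))
    n,lb,s,ce=cv2.connectedComponentsWithStats(m);i=1+np.argmax(s[1:,4]);print("area",s[i])
    cs,_=cv2.findContours((lb==i).astype(np.uint8),0,1);B=cv2.boxPoints(cv2.minAreaRect(max(cs,key=cv2.contourArea)))+[l,t]
    P=np.array([ray(c,p,z)[:2] for p in B]);e=[P[1]-P[0],P[2]-P[1]];L=[np.linalg.norm(v) for v in e];k=int(np.argmax(L))
    print("box",B.round(0).tolist(),"ctr",P.mean(0).round(4),"size",np.round(L,4),"yaw",round(float(np.degrees(np.arctan2(e[k][1],e[k][0])))%180,1))
    return lb==i
E
python3 - <<'E'
from h import *
c=camera("wrist")
grayroller(c,(250,80,390,250),.034)
for r in silhouettes("rack",c)[:2]:
    print(r["bbox"],r["region"].sum())
im=cv2.resize(c["image"][70:270,220:430,::-1],(630,600),interpolation=cv2.INTER_CUBIC);cv2.imwrite("pics/w7.png",im)
E
```

```text
area [  42   40   56  101 2297]
box [[285.0, 126.0], [309.0, 115.0], [353.0, 215.0], [330.0, 226.0]] ctr [ 0.5474 -0.2071] size [0.0286 0.1276] yaw 159.0
[271.5, 107.4, 369.8, 227.2] 4427
[630.8, 96.9, 640.0, 131.4] 178
```

View pics/w7.png

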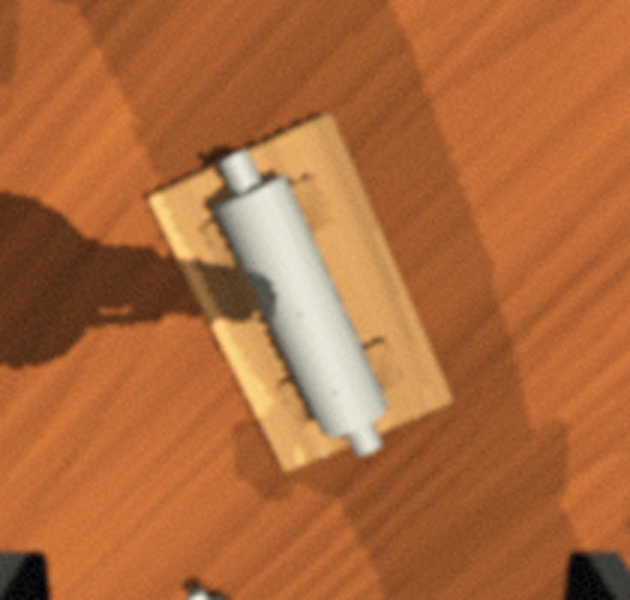

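>>> drive_tool:
  increments:
    - [[-0.5,-0.3,-20],[0,0,6],1]
    - [[-0.5,-0.5,-35],[0,0,6],1]
    - [[-0.5,-0.5,-38],[0,0,6],1]
    - [[0,0,-35],[0,0,6],1]
    - [[0,0,-20],[0,0,0],1]
    - [[0,0,0],[0,0,0],1]
    - [[0,0,0],[0,0,0],1]
    - [[0,0,0],[0,0,0],1]

```text
clock: 10.27
eef_pos: [0.5495, -0.21, 0.0555]
tool_rot: [0.185, 0.983, -0.0, 0.002]
ft_force: [0.5, -0.3, 0.3]
grip_width: 0.0851
grasp_force: 0.0
```

Run:
```python
from h import *
c=camera("wrist");o=get_obs();print(o["eef_pos"],np.degrees(2*np.arctan2(o["tool_rot"][1],o["tool_rot"][0])),o["ft_force"])
u=px(c,(.548,-.208,.03)).astype(int);print(u)
grayroller(c,(u[0]-70,max(u[1]-130,0),u[0]+70,u[1]+130),.03)
```

```text
[ 0.54999932 -0.21028473  0.05607029] 158.7252740554667 [-0.37910643  0.55650271  0.40768156]
[324 218]
area [  50   35   45  177 5549]
box [[304.0, 123.0], [348.0, 123.0], [348.0, 299.0], [304.0, 299.0]] ctr [ 0.5489 -0.2072] size [0.0275 0.1302] yaw 160.3
```

>>> drive_tool:
  increments:
    - [[0.4,0.6,-15],[0,0,0.8],1]
    - [[0,0,-15],[0,0,0],1]
    - [[0,0,-9],[0,0,0],1]
    - [[0,0,0],[0,0,0],0.8]
    - [[0,0,0],[0,0,0],0.6]
    - [[0,0,0],[0,0,0],0.5]

```text
clock: 10.82
eef_pos: [0.5495, -0.2095, 0.016]
tool_rot: [0.178, 0.984, -0.0, 0.001]
ft_force: [0.3, 0.1, 0.1]
grip_width: 0.0519
grasp_force: 0.0
```

>>> drive_tool:
  increments:
    - [[0,0.5,0],[0,0,0],0.4]
    - [[0,0,0],[0,0,0],0.35]
    - [[0,0,0],[0,0,0],0.3]
    - [[0,0,0],[0,0,0],0.2]
    - [[0,0,0],[0,0,0],0]
    - [[0,0,0],[0,0,0],0]
    - [[0,0,0],[0,0,0],0]

```text
clock: 11.4
eef_pos: [0.5527, -0.2099, 0.0201]
tool_rot: [0.178, 0.984, -0.001, 0.005]
ft_force: [-2.2, 1.1, 21.0]
grip_width: -0.0001
grasp_force: 10.2
```

Run:
```python
from h import *
o=get_obs();print(o["eef_pos"],o["ft_force"],o["ft_torque"],o["grip_width"])
for n,z in(("wrist",.03),("side",.03),("scene",.03)):
    c=camera(n);print(n,px(c,(.5487,-.2073,.027)).round());roller(c,z)
```

```text
[ 0.55265842 -0.20987012  0.0200893 ] [-2.24407679  1.13966181 20.96647678] [0.36179929 0.37059815 0.05420222] -0.00010134417255660218
wrist [324. 236.]
roller 0.91 [292, 124, 351, 330] ctr [ 0.5214 -0.1983] size [0.0278 0.0725] yaw 161.3
rack 0.82 [257, 118, 394, 295] ctr [ 0.5507 -0.1815] size [0.0338 0.1156] yaw 164.0
side [325. 275.]
roller 0.85 [292, 261, 360, 288] ctr [ 0.5501 -0.2102] size [0.0502 0.1299] yaw 160.4
roller 0.73 [380, 327, 434, 342] ctr [ 0.6482 -0.3689] size [0.0295 0.0898] yaw 161.1
roller 0.7 [196, 249, 252, 307] ctr [ 0.3536 -0.1888] size [0.0577 0.1902] yaw 121.3
rack 0.89 [292, 266, 363, 305] ctr [ 0.5437 -0.2298] size [0.0569 0.1356] yaw 159.3
scene [252. 200.]
roller 0.86 [259, 138, 313, 163] ctr [ 0.3496 -0.1721] size [0.1637 0.0624] yaw 124.4
roller 0.61 [237, 184, 271, 218] ctr [ 0.5464 -0.2067] size [0.1312 0.0384] yaw 159.3
roller 0.53 [172, 213, 198, 240] ctr [ 0.6652 -0.3446] size [0.0885 0.0275] yaw 161.9
rack 0.63 [228, 189, 276, 230] ctr [ 0.5496 -0.2075] size [0.1572 0.097 ] yaw 159.7
```

```bash
cat >> h.py <<'E'
def asc(c,l,t,r,b,sx=1,sy=1):
    I=c["image"][t:b:sy,l:r:sx].astype(int);mx=I.max(2);sat=mx-I.min(2)
    for j,(m,s,p) in enumerate(zip(mx,sat,I)):
        print(f"{t+j*sy:3d} "+"".join('#' if a<60 and d<35 else ('+' if a<120 and d<35 else ('O' if d<40 else ('w' if a>190 and q[1]>125 else '.'))) for a,d,q in zip(m,s,p)))
E
python3 - <<'E'
from h import *
c=camera("side");asc(c,285,225,368,308,1,2)
c=camera("wrist");asc(c,230,100,420,400,2,4)
E
```

```text
225 .......wwwwwwwwwwwwwwwOOOOOOOOOOOOO+####################.................www.......
227 OOOOOOOOOOOOOOOOOOOOOOOOOOOOOOOOO#######################..................www......
229 OOOOOOOOOOOOOOO+++++++++++++++++#######################...................www......
231 ++++####+#####O.............www..#####################......................w......
233 ........www....ww...........www..######++++###########O.....................ww.....
235 ................ww...........ww..#####################......................www....
237 .................w............www.#####+++++##########.......................wwww..
239 ................................w.####++++++##########.w......................ww...
241 ..................w...........www.####++++++#########..........................w...
243 ................................w.####+++++##########...........................ww.
245 ..................w.............w.###++++++#########.............................ww
247 ...................w..............+++++++++#########.w............................w
249 ................................####++++
[... 9395 characters left out ...]

372 ###############################################################################################
376 ###############################################################################################
380 ###############################################################################################
384 ###############################################################################################
388 ###############################################################################################
392 ###############################################################################################
396 ###############################################################################################
```

Run:
```python
from h import *
c=camera("side");o=get_obs();e=o["eef_pos"]
for dz in(0,.01,.02,.03):print("tcp+",dz,px(c,e+[0,0,dz]).round(1))
t=np.radians(159.5);a=np.array([np.cos(t),np.sin(t),0])
for z in(.015,.021,.027,.033):
    p=np.array([.5487,-.2073,z]);print(z,px(c,p+.063*a).round(1),px(c,p-.063*a).round(1))
w=camera("wrist")
for z in(.015,.021,.027,.033):
    p=np.array([.5487,-.2073,z]);print(z,px(w,p+.063*a).round(1),px(w,p-.063*a).round(1))
for dz in(0,.01,.02):print(px(w,e+[0,0,dz]).round(1))
c=camera("scene")
for dz in(0,.01,.02,.03):print("scene tcp+",dz,px(c,e+[0,0,dz]).round(1))
for z in(.015,.027,.033):
    p=np.array([.5487,-.2073,z]);print(z,px(c,p+.063*a).round(1),px(c,p-.063*a).round(1))
asc(c,225,160,285,235,1,1)
```

```text
tcp+ 0 [326.7 278.4]
tcp+ 0.01 [326.9 274.5]
tcp+ 0.02 [327.1 270.5]
tcp+ 0.03 [327.2 266.5]
0.015 [293.2 275.1] [356.5 284.3]
0.021 [293.2 272.8] [356.7 282. ]
0.027 [293.1 270.5] [356.9 279.6]
0.033 [293.1 268.1] [357.1 277.2]
0.015 [324.6 123.7] [324. 311.]
0.021 [324.6 124.5] [324.  317.1]
0.027 [324.7 125.4] [324.1 323.5]
0.033 [324.9 126.4] [324.1 330.3]
[322.6 237.9]
[322.7 245.5]
[322.7 254.1]
scene tcp+ 0 [251.4 202.3]
scene tcp+ 0.01 [250.8 199.8]
scene tcp+ 0.02 [250.3 197.2]
scene tcp+ 0.03 [249.8 194.6]
0.015 [267.4 187.7] [237.6 218.5]
0.027 [267.  184.6] [236.9 215.5]
0.033 [266.7 183.1] [236.5 214. ]
160 .#################################+++OOOOO++++++++++####O...
161 .###################################+O++++++++++#####.......
162 #################################OO#++++++++#####O..........
163 #################################...#++++####...............
164 #################################....####O..................
165 #################################....#......................
166 #################################...........................
167 ####+############
[... 3698 characters left out ...]
............wwww..................................
225 .......................ww...................................
226 ............................................................
227 ............................................................
228 ............................................................
229 ............................................................
230 ............................................................
231 ............................................................
232 ............................................................
233 ............................................................
234 ............................................................
```

>>> drive_tool:
  increments:
    - [[0,0,20],[0,0,0],0]
    - [[0,0,20],[0,0,0],0.5]
    - [[0,0,20],[0,0,0],1]
    - [[0,0,20],[0,0,0],1]
    - [[0,0,0],[0,0,0],1]
    - [[0,0,0],[0,0,0],1]
    - [[0,0,0],[0,0,0],1]
    - [[0,0,0],[0,0,0],1]

```text
clock: 12.77
eef_pos: [0.5474, -0.2083, 0.0932]
tool_rot: [0.178, 0.984, 0.0, -0.001]
ft_force: [-0.4, -0.7, 0.7]
grip_width: 0.0833
grasp_force: 0.0
```

Run:
```python
from h import *
c=camera("wrist");o=get_obs();print(o["eef_pos"],np.degrees(2*np.arctan2(o["tool_rot"][1],o["tool_rot"][0])),o["ft_force"],o["grip_width"])
u=px(c,(.548,-.208,.03)).astype(int);print(u,px(c,o["eef_pos"]))
grayroller(c,(u[0]-70,max(u[1]-130,0),u[0]+70,u[1]+105),.03)
asc(c,160,180,500,300,4,6)
```

```text
[ 0.54740832 -0.20826437  0.09313631] 159.5172816224619 [-0.95243941 -0.04833268  0.02836837] 0.08564869124967933
[323 204] [322.63249698 237.72411489]
area [  52   94   36  107 2688]
box [[305.0, 168.0], [340.0, 168.0], [340.0, 274.0], [305.0, 274.0]] ctr [ 0.5638 -0.2144] size [0.0275 0.0953] yaw 160.6
180 .....................................++O++++++.wwwwww................................
186 ..............................wwww.w.++OO+++++wwwwwww................................
192 ..............................wwwwww.+++++++++wwwwwww................................
198 ..............................wwwwww.OOOOOO+++wwwwwww................................
204 ..............................wwwwww.OOOOOOOOOwwwwwww................................
210 ..............................wwwwww.OOOOOOOOOwwwwwww................................
216 ..............................wwwwww.OOOOOOOOOwwwwwww................................
222 ...............................wwwww.OOOOOOOOwwwwwwww................................
228 ...............................www...OOOOOOOOO..wwww..................
[... 305 characters left out ...]
................wwwwwwOOOOOOOOwwwwwww.................................
258 ................++##...........wwwwwwOOOOOOOOwwwwwww..........##++...................
264 .............O#++###...........www.www.OOOOOwwwwwwww..........###++##................
270 ............##++####....................OOO...................####++##...............
276 ...........##++#####..........................................#####++##............w.
282 .........###++#######........................................#######++##O............
288 ........###++#######..........................................#######++###...........
294 .......###++########..........................................########++###..........
```

Run:
```python
from h import *
c=camera("wrist");roller(c,.029)
o=get_obs();print(o["eef_pos"])
asc(c,285,85,360,130,1,2); asc(c,285,250,360,285,1,2)
```

```text
roller 0.71 [222, 312, 240, 353] ctr [ 0.6382 -0.3375] size [0.014  0.0504] yaw 163.1
roller 0.62 [299, 127, 340, 274] ctr [ 0.5483 -0.2087] size [0.1295 0.0275] yaw 157.4
roller 0.62 [178, 0, 245, 40] ctr [ 0.3964 -0.2334] size [0.0435 0.0234] yaw 69.5
rack 0.7 [278, 122, 373, 266] ctr [ 0.5576 -0.1845] size [0.0339 0.131 ] yaw 162.5
[ 0.5478228  -0.20842667  0.09356198]
 85 ...........................................................................
 87 ...........................................................................
 89 ...........................................................................
 91 ...........................................................................
 93 ...........................................................................
 95 ...........................................................................
 97 ...........................................................................
 99 ...........................................................................
101 ...........................................................................
103 .
[... 1854 characters left out ...]
.................OOOOOOOOOOOOO..............................
270 ................................OOOOOOOOOOOOO..............................
272 ................................OOOOOOOOOOOO...............................
274 ..................................OOOOOOOOO................................
276 ...........................................................................
278 ...........................................................................
280 ...........................................................................
282 ...........................................................................
284 ...........................................................................
```

>>> drive_tool:
  increments:
    - [[0.4,0,-30],[0,0,0],1]
    - [[0,0,-30],[0,0,0],1]
    - [[0,0,-20],[0,0,0],0.8]
    - [[0,0,-8],[0,0,0],0.7]
    - [[0,0,-4],[0,0,0],0.6]
    - [[0,0,0],[0,0,0],0.6]
    - [[0,0,0],[0,0,0],0.6]

```text
clock: 13.55
eef_pos: [0.5498, -0.209, 0.0036]
tool_rot: [0.178, 0.984, -0.0, 0.001]
ft_force: [0.7, -0.2, 0.8]
grip_width: 0.051
grasp_force: 0.0
```

Run:
```python
from h import *
c=camera("side");o=get_obs();print(o["eef_pos"],o["ft_force"],o["grip_width"])
e=o["eef_pos"]
for dz in(0,.01,.02,.03):print("tcp+",dz,px(c,e+[.009,.024,dz]).round(1),px(c,e+[-.009,-.024,dz]).round(1))
asc(c,285,235,368,305,1,2)
```

```text
[ 0.55015462 -0.20915144  0.00410174] [0.57096112 0.63413226 0.34442275] 0.05109724109542944
tcp+ 0 [327.3 275.7] [322.9 293.5]
tcp+ 0.01 [327.5 272. ] [323.1 289.7]
tcp+ 0.02 [327.6 268.1] [323.2 285.7]
tcp+ 0.03 [327.8 264.3] [323.3 281.7]
235 .................ww..........w..######################......................wwww...
237 ..................w..........w.+######################.w................w....www...
239 .................w...........w.#######################.w......................www..
241 ..................w..........w.#######++++###########..........................ww..
243 .................w..............#####+++++###########...........................www
245 ................................####++++++#########..............................ww
247 ..............................w.####++++++##########..............................w
249 ................................##.O+++++##########...............................w
251 .............................w.###+++++++#########.........w.......................
253 ....................w.......w.####++++++##########............
[... 1521 characters left out ...]
 ....www...................................www....O...wwwwwwww....ww.++.ww..........
291 ............................................wwwwwwww............wwwwwwwww..........
293 ............................................wwwwwwwwwwwwwwww..wwwwwwwwwww..........
295 ............................................wwwwwwwwwwwwwwwwwwwwwwwwwwww...........
297 .................................................wwwwwwwwwwwwwwwwwwwwwwww..........
299 .............................................................wwwwwwwwwww...........
301 ...................................................................................
303 ..................................................#++..OO.O........................
```

>>> drive_tool:
  increments:
    - [[-0.5,0.3,-4],[0,0,0],0.55]
    - [[-0.5,0.3,-3],[0,0,0],0.5]
    - [[0,0,0],[0,0,0],0.45]
    - [[0,0,0],[0,0,0],0.42]
    - [[0,0,0],[0,0,0],0.42]
    - [[0,0,0],[0,0,0],0.42]

```text
clock: 14.1
eef_pos: [0.548, -0.2081, -0.0042]
tool_rot: [0.178, 0.984, -0.0, 0.0]
ft_force: [-0.1, 0.2, -0.0]
grip_width: 0.0359
grasp_force: 0.0
```

>>> drive_tool:
  increments:
    - [[0,0,0],[0,0,0],0.37]
    - [[0,0,0],[0,0,0],0.33]
    - [[0,0,0],[0,0,0],0.3]
    - [[0,0,0],[0,0,0],0.28]

```text
clock: 14.43
eef_pos: [0.5481, -0.2079, -0.0039]
tool_rot: [0.178, 0.984, 0.0, 0.0]
ft_force: [-0.6, 1.4, 4.1]
grip_width: 0.028
grasp_force: 59.0
```

Run:
```python
from h import *
c=camera("side");o=get_obs();print(o["eef_pos"],o["ft_force"],o["grip_width"],o["grasp_force"])
e=o["eef_pos"]
for dz in(.01,.02,.03):print("tcp+",dz,px(c,e+[-.0054,-.014,dz]).round(1),px(c,e+[-.009,-.024,dz]).round(1))
asc(c,300,255,368,305,1,1)
```

```text
[ 0.54812554 -0.20791379 -0.00392712] [0.47751506 1.22709373 4.149688  ] 0.02793117090447329 59.03218746185303
tcp+ 0.01 [322.7 288.6] [321.8 292.4]
tcp+ 0.02 [322.8 284.7] [321.9 288.5]
tcp+ 0.03 [322.9 280.8] [322.  284.6]
255 ..............w.###++++++##########.w............................w..
256 ................###++++++#########..w.............................w.
257 .............w.#####+++++#########..w.w.w...........................
258 ............w..###++++++##########...w.............................w
259 ..............####++++++##########.ww...............................
260 ..............####++++++##########.w..w.............................
261 ...............####+++++#########...................................
262 ..............O#######+##########.ww....w...........................
263 ..............O##################....ww...w.........................
264 ww............O##################........w..........................
265 wOOOOOOOw......##################..........w........................
266 wOOOOOOOOOOOOO+#######+##########...................................
[... 2074 characters left out ...]
....wwwwwwwwwwwwwwwwwwwwwwwwwwww...........
296 ..............................wwwwwwwwwwwwwwwwwwwwwwwwwwww..........
297 .....O............................wwwwwwwwwwwwwwwwwwwwwww...........
298 .........................................wwwwwwwwwwwwwwwww..........
299 .............................................wwwwwwwwwwww...........
300 ....................................................wwwww...........
301 ....................................................................
302 ..............................O.OOO..O..............................
303 ..........................O........O+#.O.O..........................
304 .........................................#..........................
```

>>> drive_tool:
  increments:
    - [[0,0,0],[0,0,0],0.42]
    - [[0,0,0],[0,0,0],0.42]
    - [[0,0,-2.5],[0,0,0],0.42]
    - [[0,0,-2],[0,0,0],0.42]
    - [[0,0,0],[0,0,0],0.42]
    - [[0,0,0],[0,0,0],0.42]

```text
clock: 14.98
eef_pos: [0.5474, -0.208, -0.0094]
tool_rot: [0.178, 0.984, 0.0, -0.0]
ft_force: [0.6, 0.7, -0.1]
grip_width: 0.036
grasp_force: 0.0
```

>>> drive_tool:
  increments:
    - [[0,0,0],[0,0,0],0.37]
    - [[0,0,0],[0,0,0],0.33]
    - [[0,0,0],[0,0,0],0.28]
    - [[0,0,0],[0,0,0],0.2]
    - [[0,0,0],[0,0,0],0.2]

```text
clock: 15.4
eef_pos: [0.548, -0.2078, -0.0087]
tool_rot: [0.178, 0.984, 0.0, 0.0]
ft_force: [0.4, 0.9, 1.1]
grip_width: 0.0283
grasp_force: 59.0
```

>>> drive_tool:
  increments:
    - [[0,0,5],[0,0,0],0.2]
    - [[0,0,10],[0,0,0],0.2]
    - [[0,0,25],[0,0,0],0.2]
    - [[0,0,35],[0,0,0],0.2]
    - [[0,0,35],[0,0,0],0.2]
    - [[0,0,30],[0,0,0],0.2]
    - [[0,0,10],[0,0,0],0.2]

```text
clock: 15.98
eef_pos: [0.5506, -0.2094, 0.1474]
tool_rot: [0.178, 0.984, -0.001, 0.005]
ft_force: [1.9, -1.0, -0.9]
grip_width: 0.0282
grasp_force: 59.4
```

>>> drive_tool:
  increments:
    - [[0,0,0],[0,0,0],0.2]
    - [[0,0,0],[0,0,0],0.2]
    - [[0,0,0],[0,0,0],0.2]
    - [[0,0,0],[0,0,0],0.2]

```text
clock: 16.32
eef_pos: [0.5461, -0.2075, 0.1383]
tool_rot: [0.178, 0.984, 0.0, -0.003]
ft_force: [1.1, -0.1, -2.3]
grip_width: 0.028
grasp_force: 59.4
```

Run:
```python
from h import *
c=camera("wrist");o=get_obs();e=o["eef_pos"];print(e,o["tool_rot"],o["ft_force"],o["ft_torque"],o["grip_width"],o["grasp_force"])
yaw=2*np.arctan2(o["tool_rot"][1],o["tool_rot"][0]);a=np.array([np.cos(yaw),np.sin(yaw),0]);print(np.degrees(yaw))
for d in(.02,.028,.036):print(d,px(c,e+.064*a+[0,0,d]).round(1),px(c,e-.064*a+[0,0,d]).round(1),px(c,e-.05*a+[0,0,d]).round(1))
roller(c,e[2]+.036)
asc(c,250,90,400,400,2,4)
s=camera("side");
for d in(.02,.028,.036):print(d,px(s,e+.063*a+[0,0,d]).round(1),px(s,e-.063*a+[0,0,d]).round(1))
for r in silhouettes("roller",s)[:4]:print(r["conf"],r["bbox"])
```

```text
[ 0.54622962 -0.20749602  0.13845653] [ 1.77776885e-01  9.84067619e-01  4.16750917e-04 -2.47529319e-03] [ 0.6753084  -0.45722677 -2.29406746] [ 0.00913034 -0.0783315   0.00344251] 0.02807341911439427 59.38697576522827
159.51934214575175
0.02 [322.7 135. ] [322.6 347.4] [322.6 328.7]
0.028 [322.8 136.7] [322.6 358.1] [322.6 338.8]
0.036 [322.8 138.6] [322.7 369.7] [322.7 349.9]
roller 0.79 [288, 138, 354, 350] ctr [ 0.5398 -0.2055] size [0.0275 0.1151] yaw 161.4
roller 0.64 [201, 0, 269, 52] ctr [ 0.4344 -0.2022] size [0.0253 0.0178] yaw 69.5
roller 0.52 [224, 275, 247, 296] ctr [ 0.5389 -0.2526] size [0.0104 0.011 ] yaw 17.7
rack 0.75 [282, 122, 364, 242] ctr [ 0.5469 -0.2071] size [0.0785 0.1254] yaw 162.0
 90 ..............wwww.........................................................
 94 ..............w............................................................
 98 ...........................................................................
102 .ww........................................................................
106 ...........................................................
[... 5359 characters left out ...]
#################
378 ###########################################################################
382 ###########################################################################
386 ###########################################################################
390 ###########################################################################
394 ###########################################################################
398 ###########################################################################
0.02 [290.8 214.7] [360.8 223.1]
0.028 [290.8 211. ] [361.1 219.2]
0.036 [290.7 207.2] [361.4 215.4]
0.91 [194.5, 248.3, 252.5, 307.5]
0.85 [290.3, 203.0, 363.0, 220.0]
0.79 [378.6, 326.7, 432.8, 342.3]
```

>>> drive_tool:
  increments:
    - [[-2,20,0],[0,0,2],0.2]
    - [[-2,30,0],[0,0,2],0.2]
    - [[-2,34,0],[0,0,2],0.2]
    - [[-2,34,0],[0,0,2],0.2]
    - [[-2,34,0],[0,0,2],0.2]
    - [[-2,34,0],[0,0,2],0.2]
    - [[-2,34,0],[0,0,2],0.2]
    - [[-2,34,0],[0,0,2],0.2]

```text
clock: 17.23
eef_pos: [0.5315, 0.0475, 0.1411]
tool_rot: [0.038, 0.999, 0.0, 0.0]
ft_force: [0.6, 0.0, -1.3]
grip_width: 0.0283
grasp_force: 59.5
```

>>> drive_tool:
  increments:
    - [[-2,34,0],[0,0,2],0.2]
    - [[-2,34,0],[0,0,2],0.2]
    - [[-2,34,0],[0,0,2],0.2]
    - [[-2,34,0],[0,0,2],0.2]
    - [[-2,21,0],[0,0,2],0.2]
    - [[-2,10,0],[0,0,0.7],0.2]
    - [[0,0,0],[0,0,0],0.2]
    - [[0,0,0],[0,0,0],0.2]

```text
clock: 17.9
eef_pos: [0.5196, 0.2126, 0.1408]
tool_rot: [-0.054, 0.999, -0.001, -0.0]
ft_force: [0.1, -0.6, -2.5]
grip_width: 0.028
grasp_force: 59.6
```

>>> drive_tool:
  increments:
    - [[0,0,0],[0,0,0],0.2]
    - [[0,0,0],[0,0,0],0.2]
    - [[0,0,0],[0,0,0],0.2]
    - [[0,0,0],[0,0,0],0.2]

```text
clock: 18.23
eef_pos: [0.5201, 0.2118, 0.1412]
tool_rot: [-0.053, 0.999, -0.0, 0.0]
ft_force: [0.3, 0.8, -1.6]
grip_width: 0.0283
grasp_force: 59.6
```

Run:
```python
from h import *
c=camera("wrist");o=get_obs();e=o["eef_pos"];print(e,o["ft_force"],o["grip_width"],o["grasp_force"])
print(np.degrees(2*np.arctan2(o["tool_rot"][1],o["tool_rot"][0]))%360, (np.array([.5168,.2137,.0234])-e)*1000)
```

```text
[0.52009038 0.21200528 0.14121145] [-0.14419792  0.23743228 -2.34337933] 0.02815730078393018 59.59378659725189
186.12541775222763 [  -3.29038488    1.69471909 -117.81145468]
```

>>> drive_tool:
  increments:
    - [[-1.2,0.7,-20],[0,0,0],0.2]
    - [[-1,0.5,-25],[0,0,0],0.2]
    - [[-1.1,0.5,-25],[0,0,0],0.2]
    - [[0,0,-15],[0,0,0],0.2]
    - [[0,0,0],[0,0,0],0.2]
    - [[0,0,0],[0,0,0],0.2]
    - [[0,0,0],[0,0,0],0.2]
    - [[0,0,0],[0,0,0],0.2]

```text
clock: 18.95
eef_pos: [0.5181, 0.2151, 0.0579]
tool_rot: [-0.054, 0.999, 0.001, 0.002]
ft_force: [-0.5, -0.7, -2.1]
grip_width: 0.0281
grasp_force: 59.6
```

Run:
```python
from h import *
o=get_obs();e=o["eef_pos"];print(e,o["ft_force"])
c=camera("wrist");t=np.radians(6.2);bx=np.array([np.cos(t),np.sin(t)]);by=np.array([-bx[1],bx[0]]);s=np.array([.5168,.2137])
P=lambda a,b,z:px(c,(*(s+a*bx+b*by),z)).round(1)
for a in(-.045,-.02,.02,.045):print(a,"outer top edges -y,+y",P(a,-.03,.0564),P(a,.03,.0564))
print("roller ends",[px(c,(*(e[:2]+k*bx),e[2]+.036)).round(1) for k in(-.064,-.05,.05,.064)])
asc(c,180,70,460,300,3,5)
```

```text
[0.51808241 0.21511254 0.05789329] [-0.52905702 -0.72426013 -2.11501599]
-0.045 outer top edges -y,+y [268.1 162.9] [373.6 162.9]
-0.02 outer top edges -y,+y [270.5 204.4] [371.3 204.4]
0.02 outer top edges -y,+y [273.9 263.7] [368.1 263.7]
0.045 outer top edges -y,+y [275.8 296.9] [366.2 296.9]
roller ends [array([323.5, 139.6]), array([323.4, 171.5]), array([323.1, 349.6]), array([323.1, 369.2])]
 70 ....................................w..................w..wwwwwwwwwwww........................
 75 .....................................ww.......wwww.....................wwwwwwwwww.w.....w..w..
 80 .......................................wwwwwwwwww..w......www...................w..w.wwwwwwww.
 85 ..........................................wwwwwwww.wwwwwwwwwwwwwwwwwwwww...................ww.
 90 ..........................................wwwwwwwww.w.wwww.wwwwwwwwwwwwwwwwwwwwwwwww.w........
 95 .............................................ww.ww...w......w.......w.ww..wwwwwwwwwwwwwwwwwwww
100 ...........................................................w..w.....ww.w.w.............w..wwww
105 .
[... 3155 characters left out ...]
OOOOO##
265 OOOOOOOOOOOOOOOOOOOOOOOOOOOO####++++##++OOOOOOOOOOOOOOOOO+##+++####+OOOOOOOOOOOOOOOOOOOOOOOOOO
270 OOOOOOOOOOOOOOOOOOOOOOOOOOOO####+++###+++++++++OOOOOOOO+++##++++####OOOOOOOOOOOOOOOOOOOOOOOOOO
275 OOOOOOOOOOOOOOOOOOOOOOOOOOO####++++###++++++++++++++++++++##++++####+OOOOOOOOOOOOOOOOOOOOOOOOO
280 ...........................######++###++++++++++++++++++++###++######.wwwwwwwwwwwwwwwwwwwwww.w
285 ........................##########+###+++++++++++++++++++####+#########.wwwwwwwwwwwwwwwwwwwwww
290 w........#######........##############+OOO+++OO++++++++O++##############.wwwwww.######..wwwwww
295 w.w....##########..###################+OOOOOOOOOOOO+OOOOO+##################...##########.wwww
```

>>> drive_tool:
  increments:
    - [[0,0,-8],[0,0,0],0.2]
    - [[0,0,-8],[0,0,0],0.2]
    - [[0,0,-4],[0,0,0],0.2]
    - [[0,0,0],[0,0,0],0.2]
    - [[0,0,0],[0,0,0],0.2]
    - [[0,0,0],[0,0,0],0.2]
    - [[0,0,0],[0,0,0],0.2]
    - [[0,0,0],[0,0,0],0.2]

```text
clock: 19.67
eef_pos: [0.5168, 0.2148, 0.0364]
tool_rot: [-0.054, 0.999, 0.0, 0.0]
ft_force: [-0.1, -0.2, -2.5]
grip_width: 0.0282
grasp_force: 59.6
```

>>> drive_tool:
  increments:
    - [[0,-0.8,-4],[0,0,0],0.2]
    - [[0,0,-3],[0,0,0],0.2]
    - [[0,0,-2],[0,0,0],0.2]
    - [[0,0,-1],[0,0,0],0.2]
    - [[0,0,0],[0,0,0],0.2]
    - [[0,0,0],[0,0,0],0.2]
    - [[0,0,0],[0,0,0],0.2]
    - [[0,0,0],[0,0,0],0.2]

```text
clock: 20.33
eef_pos: [0.5167, 0.2139, 0.0262]
tool_rot: [-0.054, 0.999, 0.0, 0.0]
ft_force: [0.6, 0.0, -1.6]
grip_width: 0.0283
grasp_force: 59.6
```

>>> drive_tool:
  increments:
    - [[0,0,-1],[0,0,0],0.2]
    - [[0,0,-1],[0,0,0],0.2]
    - [[0,0,-0.5],[0,0,0],0.2]
    - [[0,0,0],[0,0,0],0.2]
    - [[0,0,0],[0,0,0],0.2]
    - [[0,0,0],[0,0,0],0.2]

```text
clock: 20.83
eef_pos: [0.5167, 0.2137, 0.0237]
tool_rot: [-0.054, 0.999, -0.0, 0.0]
ft_force: [-0.4, -1.5, -0.3]
grip_width: 0.0284
grasp_force: 59.7
```

>>> drive_tool:
  increments:
    - [[0,-0.4,-0.5],[0,0,0],0.2]
    - [[0,0,-0.5],[0,0,0],0.2]
    - [[0,0,0],[0,0,0],0.2]
    - [[0,0,0],[0,0,0],0.2]
    - [[0,0,0],[0,0,0],0.2]
    - [[0,0,0],[0,0,0],0.2]

```text
clock: 21.33
eef_pos: [0.5168, 0.2135, 0.0234]
tool_rot: [-0.054, 0.999, 0.0, 0.0]
ft_force: [-1.3, -1.9, 5.5]
grip_width: 0.0281
grasp_force: 60.4
```

```bash
python3 -c "
from h import *
o=get_obs();print(o['eef_pos'],o['ft_force'],o['ft_torque'],o['tool_rot'])"
```

```text
[0.51681686 0.21347201 0.02343547] [-1.2794717  -1.91487583  5.5315255 ] [-0.31684454  0.33393177 -0.01840686] [-5.41829291e-02  9.98530916e-01  9.20300311e-05  4.59659899e-04]
```

>>> drive_tool:
  increments:
    - [[0.1,-0.3,-0.5],[0,0,0],0.2]
    - [[0,0,-0.4],[0,0,0],0.2]
    - [[0,0,-0.4],[0,0,0],0.2]
    - [[0,0,0],[0,0,0],0.2]
    - [[0,0,0],[0,0,0],0.2]
    - [[0,0,0],[0,0,0],0.2]

```text
clock: 21.83
eef_pos: [0.5169, 0.2135, 0.0234]
tool_rot: [-0.054, 0.999, 0.001, 0.001]
ft_force: [-4.3, -1.9, 13.6]
grip_width: 0.0283
grasp_force: 61.1
```

>>> drive_tool:
  increments:
    - [[0,0,0],[0,0,0],0.2]
    - [[0,0,0],[0,0,0],0.2]
    - [[0,0,0],[0,0,0],0.2]
    - [[0,0,0],[0,0,0],0.2]

```text
clock: 22.17
eef_pos: [0.5169, 0.2135, 0.0234]
tool_rot: [-0.054, 0.999, 0.0, 0.001]
ft_force: [-4.5, -1.8, 13.4]
grip_width: 0.0282
grasp_force: 61.1
```

>>> drive_tool:
  increments:
    - [[-0.4,-0.2,0],[0,0,0],0.2]
    - [[-0.3,-0.1,-0.2],[0,0,0],0.2]
    - [[0,0,0],[0,0,0],0.2]
    - [[0,0,0],[0,0,0],0.2]
    - [[0,0,0],[0,0,0],0.2]

```text
clock: 22.58
eef_pos: [0.5169, 0.2135, 0.0234]
tool_rot: [-0.054, 0.999, 0.001, 0.001]
ft_force: [-3.8, -1.2, 11.8]
grip_width: 0.0282
grasp_force: 61.1
```

Run:
```python
from h import *
o=get_obs();e=o["eef_pos"];print(e,o['ft_force'],o['ft_torque'],o['tool_rot'])
c=camera("wrist");t=np.radians(6.2);bx=np.array([np.cos(t),np.sin(t)])
s=np.array([.5168,.2137])
print("pred far/near journal,body",[px(c,(*(s+k*bx),.0592)).round(1) for k in(-.064,-.05,.05,.064)])
k=s+.098*np.array([-bx[1],bx[0]]);print("knob",px(c,(*k,.06)).round(1))
for q in("roller","clamp_knob"):
    for r in silhouettes(q,c)[:2]:print(q,round(r["conf"],2),r["bbox"])
asc(c,270,125,460,190,2,2)
s_=camera("side")
for r in silhouettes("roller",s_)[:4]:print(r["bbox"],round(r["conf"],2))
print([px(s_,(*(s+k*bx),.0592)).round(1) for k in(-.064,.064)])
```

```text
[0.5169071  0.21349183 0.0233572 ] [-3.81940172 -1.20575758 11.76348378] [-0.31791286  0.64152465 -0.06351973] [-5.42481486e-02  9.98526218e-01  7.45670924e-04  1.40525402e-03]
pred far/near journal,body [array([324. , 139.2]), array([323.9, 171.1]), array([323.5, 349.2]), array([323.5, 368.8])]
knob [521.8 270.5]
roller 0.87 [287.4, 136.8, 355.3, 351.6]
clamp_knob 0.81 [470.8, 227.8, 625.8, 329.4]
125 .............................wwwwwwwwwwwwwwwwwwwwwwwwwwwwwwwwwwwwwwwwwwwwwwwwwwwwwwwwwwwwwwwwww
127 .............................wwwwwwwwwwwwwwwwwwwwwwwwwwwwwwwwwwwwwwwwwwwwwwwwwwwwwwwwwwwwwwwwww
129 ..............................wwwwwwwwwwwwwwwwwwwwwwwwwwwwwwwwwwwwwwwwwwwwwwwwwwwwwwwwwwwwwwwww
131 ..............................wwwwwwww.wwwwwwwwwwwwwwwwwwwwwwwwwwwwwwwwwwwwwwwwwwwwwwwwwwwwwwww
133 ...................................ww........wwww......www......wwww......wwwww....wwwwww....ww
135 ...............................................................................................
137 ..............................................................................................
[... 2050 characters left out ...]
OOOOOOOOOOOOOOO+++++OOOOOOOOOOOOOOOOOOOOOOOOOOOOOOO
181 OOOOOO+++O+OOOOOOOOOOOOOOOOOOOOOOOOOOOOOOOOOOOOOOOOOOOOOOOOO++++OOOOOOOOOOOOOOOOOOOOOOOOOOOOOOO
183 OOOOOO+++++OOOOOOOOOOOOOOOOOOOOOOOOOOOOOOOOOOOOOOOOOOOOOOOOO+++OOOOOOOOOOOOOOOOOOOOOOOOOOOOOOOO
185 OOOOOOO++++OOOOOOOOOOOOOOOOOOOOOOOOOOOOOOOOOOOOOOOOOOOOOOOOO+++OOOOOOOOOOOOOOOOOOOOOOOOOOOOOO++
187 OOOOOOO+O+++OOOOOOOOOOOOOOOOOOOOOOOOOOOOOOOOOOOOOOOOOOOOOOOO+++OOOOOOOOOOOOOOOOOOOOOOOOOOOO++++
189 OOOOOOOO+O+OOOOOOOOOOOOOOOOOOOOOOOOOOOOOOOOOOOOOOOOOOOOOOOO++++OOOOOOOOOOOOOOOOOOOOOOOOOO++++++
[195.5, 250.6, 252.7, 307.7] 0.96
[377.7, 326.3, 435.1, 344.6] 0.71
[265.9, 162.7, 310.9, 173.3] 0.61
[array([263.2, 169.4]), array([307.8, 164.6])]
```

>>> drive_tool:
  increments:
    - [[-0.5,-0.2,-0.4],[0,0,0],0.2]
    - [[-0.4,-0.1,-0.5],[0,0,0],0.2]
    - [[0,0,0],[0,0,0],0.2]
    - [[0,0,0],[0,0,0],0.2]
    - [[0,0,0],[0,0,0],0.2]
    - [[0,0,0],[0,0,0],0.2]

```text
clock: 23.33
eef_pos: [0.517, 0.2135, 0.0233]
tool_rot: [-0.054, 0.999, 0.001, 0.002]
ft_force: [-2.8, -1.3, 15.1]
grip_width: 0.0281
grasp_force: 61.4
```

>>> drive_tool:
  increments:
    - [[-0.3,-0.2,0],[0,0,0],0.2]
    - [[0,0,0],[0,0,0],0.2]
    - [[0,0,0],[0,0,0],0.2]
    - [[0,0,0],[0,0,0],0.2]
    - [[0,0,0],[0,0,0],0.2]
    - [[0,0,0],[0,0,0],0.2]

```text
clock: 23.83
eef_pos: [0.517, 0.2135, 0.0233]
tool_rot: [-0.054, 0.999, 0.001, 0.003]
ft_force: [-1.8, -0.8, 14.0]
grip_width: 0.0284
grasp_force: 61.3
```

```bash
python3 -c "
from h import *
print(job_done())"
```

```text
the job is handed in; nothing more can be done
None
```

The job is handed in: the clamp measured about 1.43 rad (tight from 1.2) with no carriage shift visible in the images. The middle-sized roller, from the rack, is seated in the V-block and centred lengthwise, held at about 14 N downward with the grip still closed. The first grasp slipped over the top of the roller on the rack, and a second, lower grasp held.

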